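# Push and turn the sunken child-lock dial of a hotplate

## Task

Heat the pot: the hotplate's black dial sits down in a round well in its sloping front panel and is child-locked at off. Push the dial in to free it, turn it clockwise until its white pointer lines up with the red tab on the rim of the well, then let go so that it springs back out. Do not shift the red tab, the pot or the things standing round about.

Things in the scene. Friction and masses are not known exactly. Their poses are not given: they have to be found in the camera images.
- hotplate: White electric hotplate, fixed, 262 mm wide (y), 335 mm deep, deck 106 mm high. Origin on the worktop straight below point well; x to the back, z up. Its front panel (136 mm up the slope, 250 mm wide) is tilted 30 degrees from level: its outward normal leans 30 degrees from vertical towards the hotplate's -x, the front.
- well (a point): Where the dial's axis meets the panel's face, 72 mm above the worktop. Axes: z outward along the dial's axis (the panel's normal), x straight up the slope, fixed. The round grey well here is 84 mm across inside; its lip (5 mm wide) stands 3 mm above the panel, its floor lies 40 mm below the panel.
- dial_grip (a point): On the dial's axis, mid-height of its grip bar, 14 mm below the panel's face. Axes: z outward, x along the bar to the pointer end, y across it; they move with the dial. Black dial: disc 62 mm across, 5 mm thick, upper face 12 mm below this point; on it a bar 46 mm long, 14 mm thick, 24 mm high, top 12 mm above this point and 5 mm below the lip. 35 mm free on each side of the bar to the wall.
- dial_pointer (a point): The tip of the white pointer line: on the upper edge of the skirt, 31 mm from the axis, at the pointer end of the bar.
- marker_line (a point): The place where the pointer must come to: the point 31 mm from the dial's axis, level with the skirt's upper face when the dial is out, radially in line with the red tab. The tab itself (9 x 6 x 5 mm) lies on the panel just outside the lip, 48 to 57 mm from the axis.
- dial (a joint): Turn of the dial in rad, 0 at off (pointer straight up the slope), growing clockwise as seen from outside the panel, end stop at 2.9. At 0 a catch blocks it (about 0.06 rad of play) unless pushed in at least 5 mm; from 0.65 rad on it is past the catch and turns without pushing. Turning takes 0.06 N m; it stays where it is left.
- dial_press (a joint): How far the dial is pushed in along its axis, in m: 0 out, stop at 0.008. A spring pushes it out: 2 N at the start, 6 N at 5 mm, 8.4 N at 8 mm.
- marker (a joint): Angle of the red tab round the dial's axis in rad, counted like joint dial: the dial is set when its angle equals this. It lies between 1.65 and 2.7 and is stiff, but can be shifted; it must not be.
- black_pot: Black cooking pot 166 x 205 x 86 mm with two side handles along its y, on the steel plate, which is about 180 mm behind the hotplate's origin and 116 mm high; origin under its centre. Leave it.
- milk_tin: Food tin 76 mm across, 110 mm high, right of the hotplate; origin under its centre. Leave it.
- mug_cream: Cream mug 117 x 84 x 98 mm, left of the hotplate; origin under its centre. Leave it.

How it is judged:
By the outcome, as a careful person would: the job done as asked, in the order asked, and still so for the second after the job is handed in, with the robot touching nothing.
It also fails if it takes over 54 s, if anything falls off the work surface, if the arm or the gripper's body presses on something with over 40 N, if the wrist force passes 120 N, or if a joint passes its speed limit or range.

## Robot

A 6-joint arm with a two-finger parallel gripper is mounted at the origin on a cart in front of the work surface, level with it; the furniture and walls round the work are solid. World frame = base frame: x ahead of the robot, y to its left, z up, the work surface at z = 0. Lengths are in m, angles in rad, forces in N, time in s.
With the tool pointing down it reaches from about 0.275 to 0.75 m from the base axis. Payload 10.2 kg.
Tool frame: the origin (TCP) lies between the finger pads; the fingertips stand 11 mm ahead of it and the grasp point (between the pads) lies 8 mm behind it; z points along the fingers, y is the line along which they close (so a half turn about z gives the same grasp; the last joint's range is limited). The gripper opens to 88 mm and grips with 3 to 60 N. Pads are 18 mm wide; open, the fingers measure 123 mm over their backs; the gripper's body (75 mm by 187 mm) begins 45 mm behind the grasp point.
Start: joints at [0.893, 0.313, 1.498, -0, 1.331, -0.223], TCP at [0.231, 0.472, 0.25] pointing down, gripper open.
Joint ranges: [-2.94, 2.94], [-0.97, 2.17], [0.19, 2.56], [-1.23, 4.37], [0.02, 3.11], [-2.88, 2.88]. Speed limits (rad/s): [2.39, 2.39, 3.01, 3.14, 3.14, 3.14].

## Interface

Orientations are given as [roll, pitch, yaw] about the fixed x, y, z axes, in that order (R = Rz(yaw) Ry(pitch) Rx(roll)).
In Python, from bench import manip, cams gives the robot as it stands.
- The arm moves only by the tool move_arm, never from a script. Its argument "deltas" is text: rows parted by semicolons, each of 7 numbers parted by spaces: the gripper's target within -1 to 1 (fully open at 1, half-way at 0, shut at -1), then the shift along the world's x, y, z in cm, then the turn, a rotation vector about the world's x, y, z in units of 5 degrees (1.0 is 5 degrees). In form: hand x y z ax ay az; .... A call has 1 to 12 rows; each row is the pose to reach, as a shift and turn from the pose commanded when the call began; what a row does not reach only later rows make up. A row lasts 1/12 s, in which the tool goes at most 41.7 mm and 7.16 degrees, less where a joint would pass 70% of its speed; a pose out of reach is approached as far as the arm can. A call with a gripper value outside its range is refused whole. The fingers move at their own pace and stop on an object; "newtons" is the grip in N (left out, the last holds). Time passes only in rows, so rows that repeat a pose let the fingers close. It gives the time, the measured TCP pose, the force, the opening and the grip force at its end, in the units of the state.
- manip.state(): the state, without advancing time (a new reading comes with each control period).
- cams.capture(name): name is "scene" or "side" or "wrist"; returns a dict with "img" (480x640x3 uint8, blue, green, red), "depth" (480x640 float32, m along the optical axis (not along the pixel's ray), 0 where there is no reading), "intrinsics" (3x3 intrinsics, pixels), "R" (3x3) and "t" (3): a world point X has camera coordinates R X + t; the wrist camera has in their place "tool_from_camera" (4x4, takes a point from camera to tool coordinates, whose origin is the TCP and whose axes are the flange's). Camera axes: x right, y down, z forward; pixel columns grow to the right and rows downward; lengths in m; the calibration is good to about 2 mm. A picture is of the moment at which its call begins: read the wrist's pose just before it.
- manip.hand_in(): hands the job in; it is judged then, once.
The state is a dict: "t": time; "joint_positions": joint angles; "qvel": joint speeds; "effort": joint torques, N m; "position": TCP position; "orientation": TCP orientation; "force": force on the tool from outside, world axes, zero at the start; "ft_torque": the same for the moment, N m; "width": opening from 0.0 (shut) to 1.0 (fully open); "grip_force": force on a finger pad.
Only numpy, scipy, OpenCV 4.12 (cv2) and the standard library are available. Lean on these libraries where they do the work, as an engineer would, in place of code of your own. Each camera call takes 0.05 s, during which the arm holds its last target. There are 200 camera calls.

## Working session

There is one attempt and no reset: what is moved stays moved. The work goes in short steps, Python scripts to look and compute and a tool call to move; the robot and the scene stay as the last step left them, time stands still between calls to the robot, and variables do not carry over. Pictures are saved under pics/ and viewed, at most 10 in all, crops included, and the job is handed in when it is done.

Besides the shell and the picture viewer there is one more tool, called after "Call:" by a JSON object that holds its "api" and its "payload". move_arm: Moves the arm, as the interface text tells. Its arguments: {"type":"object","properties":{"deltas":{"type":"string"},"newtons":{"type":"number"}},"required":["deltas"]}

```bash
mkdir -p pics
cat > h.py <<'E'
from bench import manip, cams
import numpy as np, cv2
from scipy.spatial.transform import Rotation as Ro
def shot(n,f):
    s=manip.state(); c=cams.capture(n); cv2.imwrite(f,c["img"]); np.savez(f[:-4]+'.npz',pos=s["position"],ori=s["orientation"],**{k:v for k,v in c.items() if k!="img"})
    return c
def world(f,u,v,r=1):
    d=np.load(f[:-4]+'.npz'); D=d["depth"][v-r:v+r+1,u-r:u+r+1]; z=np.median(D[D>0]); K=d["intrinsics"]
    p=z*np.linalg.inv(K)@[u,v,1]
    if "R" in d: return d["R"].T@(p-d["t"])
    T=d["tool_from_camera"]; q=T[:3,:3]@p+T[:3,3]
    return Ro.from_euler('xyz',d["ori"]).as_matrix()@q+d["pos"]
E
python3 - <<'E'
from h import *
print(manip.state())
shot("scene","pics/a.png");shot("side","pics/b.png")
E
```

```text
{'t': 0.0, 'joint_positions': array([ 8.92603739e-01,  3.13407140e-01,  1.49839953e+00, -2.67452043e-05,
        1.33097953e+00, -2.23409235e-01]), 'qvel': array([ 1.34887057e-04, -2.62672103e-03, -9.34315366e-04, -6.28940422e-04,
        1.65139023e-03,  1.48686755e-05]), 'effort': array([ 2.80318645e-04, -4.02206647e+01, -2.52265906e+01,  6.94534415e-02,
        3.52448516e-02, -8.58799103e-05]), 'position': array([0.23049572, 0.47145203, 0.24919712]), 'orientation': array([-3.14042302e+00, -2.39108800e-04,  2.68681553e+00]), 'force': array([-0.74924606, -0.05212606,  0.39407948]), 'ft_torque': array([ 0.06446759, -0.00925106, -0.0077844 ]), 'grip_force': 0.0, 'width': 0.9998156589412016}
```

View pics/a.png

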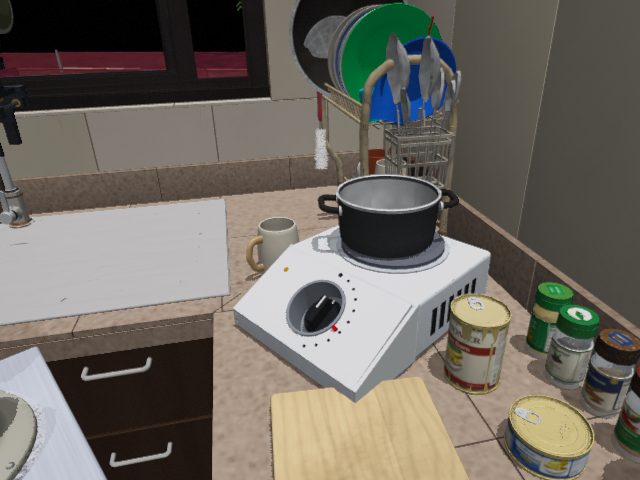

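View pics/b.png

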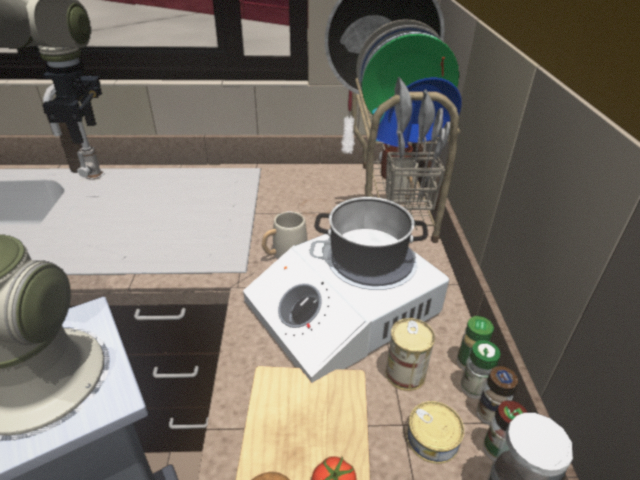

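The scene shows the well at about (317,306) with the red tab at (335,328); the side view has the well at (300,305) and the tab at (309,325). I'll enlarge both.

Run:
```python
from h import *
a=cv2.imread("pics/a.png")[265:345,270:370]; b=cv2.imread("pics/b.png")[265:345,250:350]
o=np.vstack([cv2.resize(a,None,fx=4,fy=3.7,interpolation=2),cv2.resize(b,None,fx=4,fy=3.7,interpolation=2)])
o=np.hstack([cv2.resize(x,(400,320),interpolation=2) for x in(a,b)]);cv2.imwrite("pics/c.png",o)
# panel plane + well from depth in scene
for f,pts in (("pics/a.png",[(260,300),(345,365),(310,255),(395,305),(290,268),(370,340)]),("pics/b.png",[(262,290),(310,355),(300,255),(345,320)])):
    P=np.array([world(f,*p) for p in pts]); c=P.mean(0); n=np.linalg.svd(P-c)[2][2]; n*=np.sign(n[2])
    print(f,P.round(4).tolist(),"n",n.round(3),"tilt",np.degrees(np.arccos(n[2])),"yaw",np.degrees(np.arctan2(-n[1],-n[0])),"res",((P-c)@n).round(4))
```

```text
pics/a.png [[0.4303, -0.0557, 0.054], [0.4284, -0.2478, 0.0473], [0.5239, -0.0695, 0.104], [0.5182, -0.2526, 0.0994], [0.4902, -0.0586, 0.0888], [0.4669, -0.2552, 0.0704]] n [-0.489 -0.019  0.872] tilt 29.292989003982804 yaw 2.2372572885408983 res [ 0.0003 -0.001  -0.0017  0.0006  0.0013  0.0005]
pics/b.png [[0.4284, -0.0568, 0.0547], [0.4291, -0.2481, 0.0492], [0.5219, -0.0525, 0.1057], [0.5063, -0.243, 0.0924]] n [-0.481 -0.024  0.876] tilt 28.816753897665066 yaw 2.8886615553296595 res [ 0.0002 -0.0003 -0.0002  0.0003]
```

View pics/c.png

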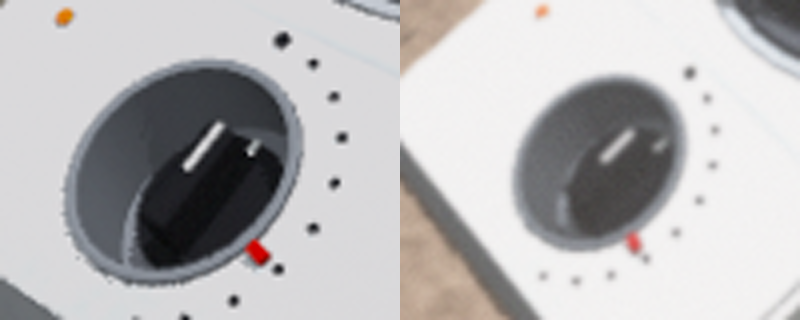

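Enlarged, scene lip ellipse is centred at ~(315.8,308), tab at (334.5,328), and the off dot at (340.5,275). In the side view they are (300,305.6), (308.5,325.5) and (322.3,283).

```bash
cat >> h.py <<'E'
def ray(f,u,v):
    d=np.load(f[:-4]+'.npz'); p=np.linalg.inv(d["intrinsics"])@[u,v,1]
    if "R" in d: return -d["R"].T@d["t"], d["R"].T@p
    T=d["tool_from_camera"]; R=Ro.from_euler('xyz',d["ori"]).as_matrix()
    return R@T[:3,3]+d["pos"], R@T[:3,:3]@p
def hit(f,u,v,n,p0):
    o,r=ray(f,u,v); return o+r*(n@(p0-o))/(n@r)
def frame(yaw):
    R=Ro.from_euler('zy',[yaw,-30],degrees=True).as_matrix()  # x up slope, z outward
    return R
E
python3 - <<'E'
from h import *
pts={"pics/a.png":[(260,300),(345,365),(310,255),(395,305),(290,268),(370,340)],"pics/b.png":[(262,290),(310,355),(300,255),(345,320)]}
obs={"pics/a.png":[(315.8,308),(334.5,328),(340.5,275)],"pics/b.png":[(300,305.6),(308.5,325.5),(322.3,283)]}
for yaw in(2.5,):
  for f in pts:
    R=frame(yaw);n=R[:,2]; p0=np.mean([world(f,*p) for p in pts[f]],0)
    w=hit(f,*obs[f][0],n,p0+.003*n)-.003*n
    t=R.T@(hit(f,*obs[f][1],n,p0+.003*n)-w); o=R.T@(hit(f,*obs[f][2],n,p0)-w)
    print(f,w.round(4),"tab",t.round(4),np.arctan2(-t[1],t[0]),"off dot",o.round(4),np.degrees(np.arctan2(-o[1],o[0])))
E
```

```text
pics/a.png [ 0.4633 -0.1535  0.0698] tab [-0.0118 -0.0478  0.003 ] 1.811764760991893 off dot [0.0636 0.004  0.    ] -3.561032694820742
pics/b.png [ 0.4649 -0.1533  0.0717] tab [-0.0132 -0.0477  0.003 ] 1.8409458033522614 off dot [ 0.0614  0.004  -0.    ] -3.6982366245385254
```

```bash
cat >> h.py <<'E'
def goal(w,yaw,d,turn=0.,dx=0,dy=0):
    """move from current to TCP at height d above panel along axis, tool turned clockwise by turn (rad)"""
    F=frame(yaw); R=F@np.diag([-1,1,-1.])@Ro.from_rotvec([0,0,turn]).as_matrix()
    s=manip.state(); R0=Ro.from_euler('xyz',s["orientation"])
    dp=(w+F@[dx,dy,d]-s["position"])*100; rv=np.degrees((Ro.from_matrix(R)*R0.inv()).as_rotvec())/5
    print("d cm",dp.round(2),"rot",rv.round(2))
E
python3 -c "
from h import *
goal(np.array([.464,-.1535,.0715]),4,.19)"
```

```text
d cm [ 13.85 -62.5   -1.32] rot [-1.56 -5.87  5.88]
```

Call:
{"api": "move_arm", "payload": {"deltas": "-0.36 0 -20 0 0 0 0; -0.36 0 -20 0 0 0 0; -0.36 2 -20 0 0 0 0; -0.36 4 -20 0 0 0 0; -0.36 13.85 -62.5 -1.3 -1.56 -5.87 5.88; -0.36 13.85 -62.5 -1.3 -1.56 -5.87 5.88; -0.36 13.85 -62.5 -1.3 -1.56 -5.87 5.88; -0.36 13.85 -62.5 -1.3 -1.56 -5.87 5.88; -0.36 13.85 -62.5 -1.3 -1.56 -5.87 5.88; -0.36 13.85 -62.5 -1.3 -1.56 -5.87 5.88; -0.36 13.85 -62.5 -1.3 -1.56 -5.87 5.88; -0.36 13.85 -62.5 -1.3 -1.56 -5.87 5.88"}}

```text
t: 1.1
position: [0.3139, 0.0739, 0.2422]
orientation: [-3.123, 0.493, -3.09]
force: [0.1, 1.6, -0.8]
width: 0.322
grip_force: 0.0
```

```bash
python3 -c "
from h import *
print(manip.state()['joint_positions'])
goal(np.array([.464,-.1535,.0715]),4,.19)"
```

```text
[-0.22876506 -0.45303796  2.29797086  0.15528893  0.82130985 -1.92517089]
d cm [  5.51 -22.74  -0.61] rot [-0.19 -0.35  0.21]
```

Call:
{"api": "move_arm", "payload": {"deltas": "-0.36 5.5 -22.7 -0.6 -0.1 -0.2 0.2; -0.36 5.5 -22.7 -0.6 -0.1 -0.2 0.2; -0.36 5.5 -22.7 -0.6 -0.1 -0.2 0.2; -0.36 5.5 -22.7 -0.6 -0.1 -0.2 0.2; -0.36 5.5 -22.7 -0.6 -0.1 -0.2 0.2; -0.36 5.5 -22.7 -0.6 -0.1 -0.2 0.2; -0.36 5.5 -22.7 -0.6 -0.1 -0.2 0.2; -0.36 5.5 -22.7 -0.6 -0.1 -0.2 0.2; -0.36 5.5 -22.7 -0.6 -0.1 -0.2 0.2; -0.36 5.5 -22.7 -0.6 -0.1 -0.2 0.2"}}

```text
t: 1.93
position: [0.3689, -0.1511, 0.2361]
orientation: [-3.114, 0.507, -3.069]
force: [0.3, 0.1, -0.2]
width: 0.32
grip_force: 0.0
```

```bash
python3 -c "
from h import *
print(manip.state()['joint_positions'],manip.state()['force'])
goal(np.array([.464,-.1535,.0715]),4,.19)
shot('wrist','pics/w.png')"
```

```text
[-0.9459955  -0.18048936  2.14931874  0.51943099  0.93364732 -2.84556167] [ 0.29637628  0.08025024 -0.22957072]
d cm [ 0.01 -0.24 -0.  ] rot [-0.12 -0.18  0.02]
```

View pics/w.png

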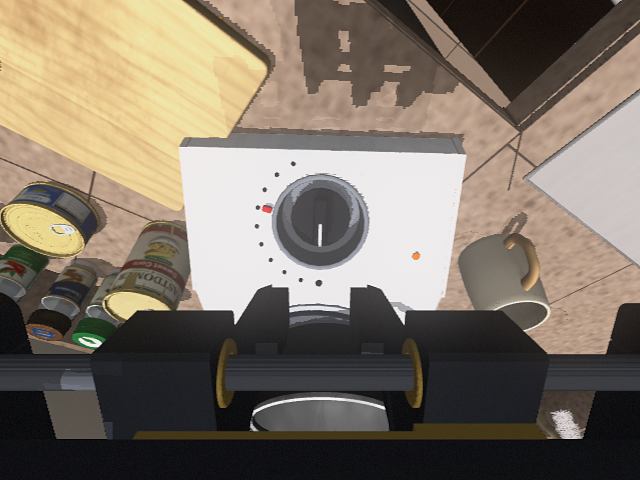

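The wrist view shows the well at ~(320,221), pointer line at (320,236), red tab at (267,209), off dot at (319,283). I'll enlarge it.

Run:
```python
from h import *
a=cv2.imread("pics/w.png")[160:290,240:400]
cv2.imwrite("pics/w2.png",cv2.resize(a,None,fx=4.6,fy=4.6,interpolation=2))
f="pics/w.png"
P=np.array([world(f,*p) for p in [(200,165),(200,260),(225,160),(440,165),(435,230),(440,270),(400,290),(215,285)]]);c=P.mean(0);n=np.linalg.svd(P-c)[2][2]; n*=np.sign(n[2])
print(n,np.degrees(np.arccos(n[2])),np.degrees(np.arctan2(-n[1],-n[0])),((P-c)@n).round(4),c)
```

```text
[-0.50011134 -0.02028674  0.86572345] 30.03458318873754 2.3228975993288046 [-0.0005 -0.0001  0.0005  0.0001 -0.0002 -0.0001  0.0001  0.0001] [ 0.46945055 -0.14863209  0.07513894]
```

View pics/w2.png

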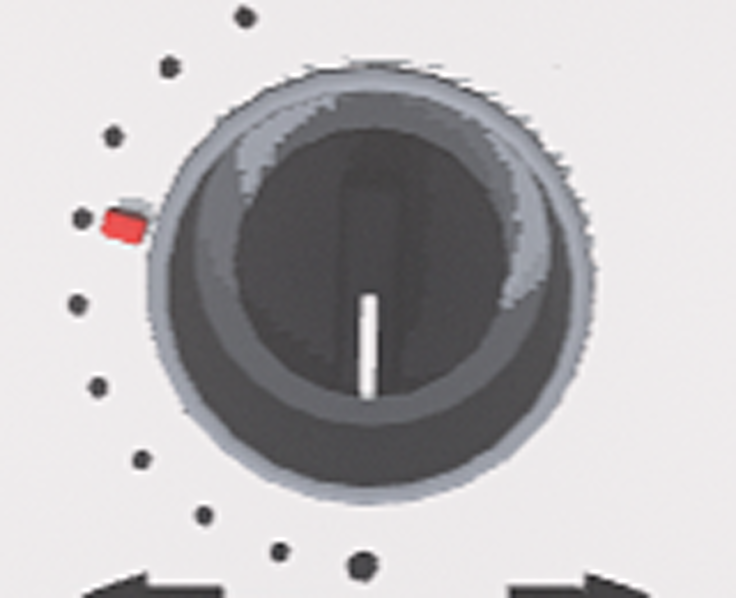

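Run:
```python
from h import *
f="pics/w.png"; px=lambda u,v:(240+u/4.6,160+v/4.6)
dots=[(362,566),(279,552),(204,515),(141,460),(97,387),(78,304),(82,219),(113,137),(169,67),(245,17)]
p0=np.array([.46945,-.14863,.07514])
for yaw in(2.3,3.5):
    F=frame(yaw);n=F[:,2]
    w=hit(f,*px(370,288.5),n,p0+.003*n)-.003*n
    D=np.array([F.T@(hit(f,*px(*d),n,p0)-w) for d in dots])
    A=np.c_[2*D[:,:2],np.ones(10)];s=np.linalg.lstsq(A,(D[:,:2]**2).sum(1),rcond=None)[0]
    r=np.sqrt(s[2]+s[0]**2+s[1]**2)
    ang=np.unwrap(np.arctan2(-(D[:,1]-s[1]),D[:,0]-s[0]));k=np.polyfit(np.arange(10),ang,1)
    t=F.T@(hit(f,*px(123,227),n,p0+.005*n)-w)
    pt=F.T@(hit(f,*px(369,297),n,p0-.002*n)-w)
    print(yaw,w.round(4),"circle",s[:2].round(4),r.round(4),"ang",np.degrees(ang).round(1),k,"tab",t.round(4),np.arctan2(-t[1],t[0]),np.arctan2(-(t[1]-s[1]),t[0]-s[0]),"ptr",pt.round(4))
print([world(f,*map(int,px(370,260))),F.T@(world(f,*map(int,px(370,260)))-w)])
```

```text
2.3 [ 0.4623 -0.1484  0.071 ] circle [0.0014 0.0003] 0.0618 ang [  0.4  17.7  34.8  51.9  69.2  86.3 103.2 120.2 137.3 154.4] [0.29839804 0.01038197] tab [-0.0121 -0.0507  0.005 ] 1.8057720611014183 1.8297920909587064 ptr [ 0.003  -0.0001 -0.002 ]
3.5 [ 0.4623 -0.1484  0.071 ] circle [0.0014 0.0003] 0.0618 ang [  1.6  18.9  36.   53.1  70.4  87.5 104.4 121.4 138.5 155.6] [0.29839804 0.03132592] tab [-0.0132 -0.0504  0.005 ] 1.8267160121253498 1.8507360419826377 ptr [ 0.003  -0.0001 -0.002 ]
[array([ 0.45828015, -0.14915699,  0.06685388]), array([-0.00559565, -0.00038547, -0.00159107])]
```

```bash
python3 -c "
from h import *
w=np.array([.463,-.1483,.071])
goal(w,2,.05);goal(w,2,-.011)"
```

```text
d cm [  6.9    0.27 -12.2 ] rot [ 0.09 -0.18 -0.34]
d cm [  9.95   0.27 -17.48] rot [ 0.09 -0.18 -0.34]
```

Call:
{"api": "move_arm", "payload": {"deltas": "-0.36 2 0.3 -3.5 0.1 -0.2 -0.3; -0.36 4 0.3 -7 0.1 -0.2 -0.3; -0.36 6 0.3 -10.5 0.1 -0.2 -0.3; -0.36 6.9 0.3 -12.2 0.1 -0.2 -0.3; -0.36 6.9 0.3 -12.2 0.1 -0.2 -0.3; -0.36 6.9 0.3 -12.2 0.1 -0.2 -0.3; -0.36 6.9 0.3 -12.2 0.1 -0.2 -0.3; -0.36 6.9 0.3 -12.2 0.1 -0.2 -0.3"}}

```text
t: 2.65
position: [0.446, -0.1436, 0.1269]
orientation: [-3.118, 0.506, -3.109]
force: [-0.3, 0.3, 0.1]
width: 0.32
grip_force: 0.0
```

```bash
python3 -c "
from h import *
w=np.array([.463,-.1483,.071])
print(manip.state()['joint_positions'],manip.state()['force'])
goal(w,2,.05);goal(w,2,-.011)
shot('wrist','pics/w3.png')
cv2.imwrite('pics/w3c.png',cv2.imread('pics/w3.png')[:, 60:600])"
```

```text
[-0.73336978  0.17530183  2.14541007  0.68527271  0.52844854 -2.87967473] [-0.29185969  0.2644445   0.12904632]
d cm [-0.8  -0.47 -1.26] rot [ 0.04 -0.19  0.11]
d cm [ 2.25 -0.47 -6.54] rot [ 0.04 -0.19  0.11]
```

View pics/w3c.png

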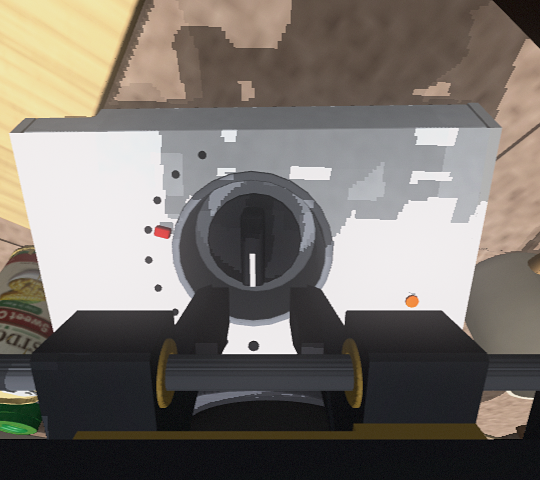

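Joint 6 reached its limit; I'll back out and use the other half-turn of the grasp.

Call:
{"api": "move_arm", "payload": {"deltas": "-0.36 -1.5 0 2.6 0.7 0 -1.2; -0.36 -3 0 5.2 1.4 0.05 -2.4; -0.36 -4.5 0 7.8 2.1 0.07 -3.6; -0.36 -5 0 8.7 2.8 0.1 -4.8; -0.36 -5 0 8.7 3.5 0.12 -6.1; -0.36 -5 0 8.7 4.2 0.15 -7.3; -0.36 -5 0 8.7 4.9 0.17 -8.5; -0.36 -5 0 8.7 5.6 0.2 -9.7; -0.36 -5 0 8.7 6.3 0.22 -10.9; -0.36 -5 0 8.7 7 0.25 -12.1; -0.36 -5 0 8.7 7.7 0.27 -13.3; -0.36 -5 0 8.7 8.4 0.3 -14.5"}}

```text
t: 3.7
position: [0.3958, -0.1436, 0.2132]
orientation: [2.642, 0.033, 1.702]
force: [-0.3, 0.2, 0.9]
width: 0.319
grip_force: 0.0
```

```bash
python3 -c "
from h import *
w=np.array([.463,-.1483,.071])
print(manip.state()['joint_positions'],manip.state()['force'])
goal(w,2,.14,np.pi);goal(w,2,.05,np.pi)"
```

```text
[-0.86428389 -0.08268123  2.13217008  0.53846858  0.85379413 -1.31397844] [-0.29238583  0.15089489  0.89590336]
d cm [-0.28 -0.47 -2.1 ] rot [  9.09   0.12 -16.79]
d cm [ 4.22 -0.47 -9.89] rot [  9.09   0.12 -16.79]
```

Call:
{"api": "move_arm", "payload": {"deltas": "-0.36 0 0 -0.5 0.67 0 -1.23; -0.36 0 0 -0.5 1.33 0 -2.46; -0.36 0 -0.2 -1 2 0 -3.7; -0.36 0 -0.4 -1 2.67 0.05 -4.9; -0.36 0 -0.5 -1.5 3.33 0.05 -6.15; -0.36 0 -0.5 -2 4 0.05 -7.4; -0.36 0 -0.5 -2.1 4.67 0.05 -8.6; -0.36 0 -0.5 -2.1 5.33 0.1 -9.85; -0.36 0 -0.5 -2.1 6 0.1 -11.1; -0.36 0 -0.5 -2.1 6.67 0.1 -12.3; -0.36 0 -0.5 -2.1 7.33 0.1 -13.5; -0.36 0 -0.5 -2.1 8 0.1 -14.8"}}

```text
t: 4.7
position: [0.3958, -0.1487, 0.1922]
orientation: [3.011, -0.511, 0.271]
force: [0.5, -0.3, 0.5]
width: 0.324
grip_force: 0.0
```

```bash
python3 -c "
from h import *
w=np.array([.463,-.1483,.071])
print(manip.state()['joint_positions'],manip.state()['force'])
goal(w,2,.05,np.pi)"
```

```text
[-0.87411274 -0.05703525  2.18243553  0.6002401   0.75719159  0.07038956] [ 0.45314816 -0.27421561  0.45011378]
d cm [ 4.22  0.04 -7.79] rot [ 1.11  0.04 -2.01]
```

Call:
{"api": "move_arm", "payload": {"deltas": "-0.36 1 0 -1.9 0.6 0 -1; -0.36 2 0 -3.8 1.1 0 -2; -0.36 3 0 -5.7 1.1 0 -2; -0.36 4.2 0 -7.8 1.1 0 -2; -0.36 4.2 0 -7.8 1.1 0 -2; -0.36 4.2 0 -7.8 1.1 0 -2; -0.36 4.2 0 -7.8 1.1 0 -2; -0.36 4.2 0 -7.8 1.1 0 -2"}}

```text
t: 5.37
position: [0.4382, -0.1489, 0.115]
orientation: [3.116, -0.527, 0.05]
force: [-0.3, 1.0, 0.1]
width: 0.319
grip_force: 0.0
```

```bash
python3 -c "
from h import *
w=np.array([.463,-.1483,.071])
print(manip.state()['joint_positions'],manip.state()['force'])
goal(w,2,.05,np.pi);goal(w,2,-.011,np.pi)
shot('wrist','pics/w4.png')
cv2.imwrite('pics/w4c.png',cv2.imread('pics/w4.png')[:, 60:600])"
```

```text
[-0.77344728  0.19122961  2.18070986  0.79930955  0.51262435  0.09643562] [-0.32167734  0.99204631  0.14825423]
d cm [-0.02  0.06 -0.07] rot [ 0.05  0.05 -0.08]
d cm [ 3.03  0.06 -5.35] rot [ 0.05  0.05 -0.08]
```

View pics/w4c.png

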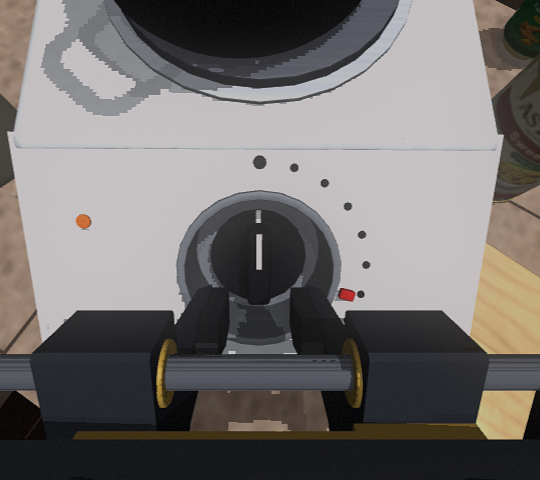

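The wrist view from above the slope shows the dial centred between the fingers at column 259; the red tab is at (347,294), dots run from (260,162) round to (361,294). I'll refine the centre with the dots.

Run:
```python
from h import *
f="pics/w4.png"
dots=[(260,162),(294,168),(325,183),(348,206),(362,235),(366,265),(361,294)]
P=np.array([world(f,*p) for p in [(100,180),(150,170),(420,180),(460,220),(120,270),(140,200),(470,280)]])
F=frame(2);n=F[:,2];w=np.array([.463,-.1483,.071]);print("plane",((P-w)@n).round(4))
p0=P.mean(0);D=np.array([F.T@(hit(f,u+60,v,n,p0)-w) for u,v in dots])[:,:2]
from scipy.optimize import least_squares
th=.2984*np.arange(7)
r=least_squares(lambda q:(D-np.c_[q[0]+.0618*np.cos(th+q[2]),q[1]-.0618*np.sin(th+q[2])]).ravel(),[0,0,0]);print(r.x.round(4),np.abs(r.fun).max())
t=F.T@(hit(f,407,294.5,n,p0+.005*n)-w);print("tab",t.round(4),np.arctan2(-(t[1]-r.x[1]),t[0]-r.x[0])-r.x[2])
```

```text
plane [ 0.0026  0.0025 -0.0009 -0.0015  0.0035  0.0026 -0.0017]
[ 0.0003 -0.0005  0.0013] 0.00044190227281528695
tab [-0.0108 -0.0511  0.006 ] 1.7867802572332068
```

Call:
{"api": "move_arm", "payload": {"deltas": "-0.36 0.8 0.1 -1.4 0 0 0; -0.36 1.6 0.1 -2.8 0 0 0; -0.36 2.2 0.1 -3.8 0 0 0; -0.36 2.7 0.1 -4.7 0 0 0; -0.36 3.05 0.1 -5.35 0 0 0; -0.36 3.05 0.1 -5.35 0 0 0; -0.36 3.05 0.1 -5.35 0 0 0"}}

```text
t: 6.0
position: [0.4687, -0.1475, 0.0606]
orientation: [3.118, -0.526, 0.049]
force: [-0.0, 0.2, 0.5]
width: 0.318
grip_force: 0.0
```

```bash
python3 -c "
from h import *
w=np.array([.463,-.1483,.071])
s=manip.state();print(s['joint_positions'],s['force'])
goal(w,2,-.011,np.pi)"
```

```text
[-0.71125156  0.3723355   2.14221663  1.02594234  0.39477289 -0.1022581 ] [-0.04927454  0.22133826  0.50049658]
d cm [-0.02 -0.08  0.09] rot [ 0.04  0.04 -0.08]
```

Call:
{"api": "move_arm", "payload": {"deltas": "-1 0 -0.05 0.05 0 0 0; -1 0 -0.05 0.05 0 0 0; -1 0 -0.05 0.05 0 0 0; -1 0 -0.05 0.05 0 0 0; -1 0 -0.05 0.05 0 0 0; -1 0 -0.05 0.05 0 0 0", "newtons": 30}}

```text
t: 6.5
position: [0.469, -0.1483, 0.0608]
orientation: [3.117, -0.526, 0.049]
force: [1.0, -1.2, 1.9]
width: 0.155
grip_force: 29.9
```

Call:
{"api": "move_arm", "payload": {"deltas": "-1 0.1 0 -0.17 0 0 0; -1 0.2 0 -0.35 0 0 0; -1 0.3 0 -0.52 0 0 0; -1 0.35 0.01 -0.61 0 0 0; -1 0.35 0.01 -0.61 0 0 0; -1 0.35 0.01 -0.61 0 0 0"}}

```text
t: 7.0
position: [0.4726, -0.1481, 0.0545]
orientation: [3.117, -0.526, 0.049]
force: [-1.9, -1.3, 8.3]
width: 0.16
grip_force: 29.9
```

```bash
python3 -c "
from h import *
w=np.array([.463,-.1483,.071])
s=manip.state();print(s['joint_positions'],s['force'],frame(2).T@s['force'],frame(2).T@(s['position']-w))
R=frame(2)
for i in range(1,13): print((-R[:,2]*1.2*i).round(2))
goal(w,2,-.018,np.pi+1.80)"
```

```text
[-0.7053218   0.39327648  2.1345314   1.05440176  0.38471632 -0.12777634] [-1.85862958 -1.34740872  8.34974791] [ 2.51666695 -1.43611397  8.1604086 ] [ 6.83362776e-05  2.01153988e-04 -1.90650282e-02]
[ 0.6  -0.   -1.04]
[ 1.2  -0.   -2.08]
[ 1.8  -0.   -3.12]
[ 2.4  -0.   -4.16]
[ 3.  -0.  -5.2]
[ 3.6  -0.   -6.24]
[ 4.2  -0.   -7.27]
[ 4.8  -0.   -8.31]
[ 5.4  -0.   -9.35]
[  6.    -0.   -10.39]
[  6.6   -0.   -11.43]
[  7.2   -0.   -12.47]
d cm [-0.06 -0.02  0.09] rot [ 10.38   0.03 -17.93]
```

Call:
{"api": "move_arm", "payload": {"deltas": "-1 0 0 0 0.3 0.01 -0.52; -1 0 0 0 0.9 0.04 -1.56; -1 0 0 0 1.5 0.06 -2.6; -1 0 0 0 2.1 0.08 -3.64; -1 0 0 0 2.7 0.11 -4.68; -1 0 0 0 3.3 0.13 -5.72; -1 0 0 0 3.9 0.16 -6.75; -1 0 0 0 4.5 0.18 -7.8; -1 0 0 0 5.1 0.2 -8.8; -1 0 0 0 5.7 0.23 -9.87; -1 0 0 0 6 0.24 -10.4; -1 0 0 0 6 0.24 -10.4"}}

```text
t: 8.0
position: [0.4732, -0.1468, 0.055]
orientation: [-2.695, -0.256, -1.063]
force: [5.2, 6.0, 10.2]
width: 0.156
grip_force: 29.9
```

```bash
sed -i "s/from_euler('zy'/from_euler('ZY'/" h.py
cat >> h.py <<'E'
def turned():
    s=manip.state(); F=frame(2.3); x=F.T@Ro.from_euler('xyz',s["orientation"]).as_matrix()[:,0]
    w=np.array([.463,-.1483,.071])
    print("turn",np.arctan2(-x[1],x[0]),"pos",(F.T@(s["position"]-w)*1000).round(1),"f",(F.T@s["force"]).round(1),"T",(F.T@s["ft_torque"]).round(2),"q",s["joint_positions"].round(2),s["t"])
E
python3 -c "
from h import *
turned()"
```

```text
turn 1.0421369136464091 pos [  0.9   1.  -18.9] f [9.8 5.8 6.1] T [ 1.09 -1.33 -0.07] q [-0.7   0.39  2.12  0.99  0.4   0.99] 8.0
```

Call:
{"api": "move_arm", "payload": {"deltas": "-1 0.04 0.05 0.03 0.5 0.02 -0.87; -1 0.04 0.05 0.03 1 0.04 -1.73; -1 0.04 0.05 0.03 1.6 0.06 -2.77; -1 0.04 0.05 0.03 2.2 0.09 -3.8; -1 0.04 0.05 0.03 2.8 0.11 -4.85; -1 0.04 0.05 0.03 3.4 0.14 -5.9; -1 0.04 0.05 0.03 4 0.16 -6.93; -1 0.04 0.05 0.03 4.34 0.17 -7.53; -1 0.04 0.05 0.03 4.34 0.17 -7.53; -1 0.04 0.05 0.03 4.34 0.17 -7.53"}}

```text
t: 8.83
position: [0.4741, -0.1467, 0.0558]
orientation: [-2.645, 0.113, -1.728]
force: [7.9, 5.9, 13.5]
width: 0.156
grip_force: 29.9
```

```bash
python3 -c "
from h import *
turned()"
```

```text
turn 1.7981083127835502 pos [  2.    1.1 -18.7] f [13.8  5.6  7.6] T [ 1.09 -1.87 -0.13] q [-0.7   0.39  2.11  0.97  0.42  1.77] 8.8333
```

Call:
{"api": "move_arm", "payload": {"deltas": "-1 -0.08 0 0.2 0 0 0; -1 -0.2 0.02 0.4 0 0 0; -1 -0.3 0.02 0.6 0 0 0; -1 -0.35 0.02 0.73 0 0 0; -1 -0.35 0.02 0.73 0 0 0; -1 -0.35 0.02 0.73 0 0 0; -1 -0.35 0.02 0.73 0 0 0"}}

```text
t: 9.42
position: [0.4703, -0.1468, 0.0624]
orientation: [-2.646, 0.112, -1.729]
force: [13.0, 3.0, -0.8]
width: 0.153
grip_force: 29.9
```

```bash
python3 -c "
from h import *
turned()"
```

```text
turn 1.798482698385707 pos [  2.1   1.2 -11.2] f [11.   2.5 -7.3] T [ 0.42 -1.69 -0.15] q [-0.71  0.37  2.12  0.94  0.43  1.79] 9.4167
```

Call:
{"api": "move_arm", "payload": {"deltas": "-0.36 0 0 0 0 0 0; -0.36 0 0 0 0 0 0; -0.36 0 0 0 0 0 0; -0.36 0 0 0 0 0 0; -0.36 -0.8 0 1.4 0 0 0; -0.36 -1.6 0 2.8 0 0 0; -0.36 -2.4 0 4.2 0 0 0; -0.36 -3.5 0 6.1 0 0 0; -0.36 -5 0 8.7 0 0 0; -0.36 -6.5 0 11.3 0 0 0; -0.36 -6.5 0 11.3 0 0 0; -0.36 -6.5 0 11.3 0 0 0"}}

```text
t: 10.42
position: [0.4041, -0.1475, 0.1758]
orientation: [-2.646, 0.109, -1.731]
force: [0.0, 0.2, -0.7]
width: 0.323
grip_force: 0.0
```

```bash
python3 -c "
from h import *
turned()
shot('wrist','pics/w5.png');shot('scene','pics/a5.png')
a=cv2.imread('pics/w5.png');b=cv2.imread('pics/a5.png')[265:345,270:370]
o=np.vstack([cv2.resize(a[120:320,200:440],(720,600),interpolation=2)]);cv2.imwrite('pics/w5c.png',o)"
```

```text
turn 1.7983322533162436 pos [  1.4   3.2 120.2] f [-0.3  0.2 -0.6] T [ 0.11  0.31 -0.04] q [-0.85 -0.    2.17  0.6   0.73  2.07] 10.4167
```

View pics/w5c.png

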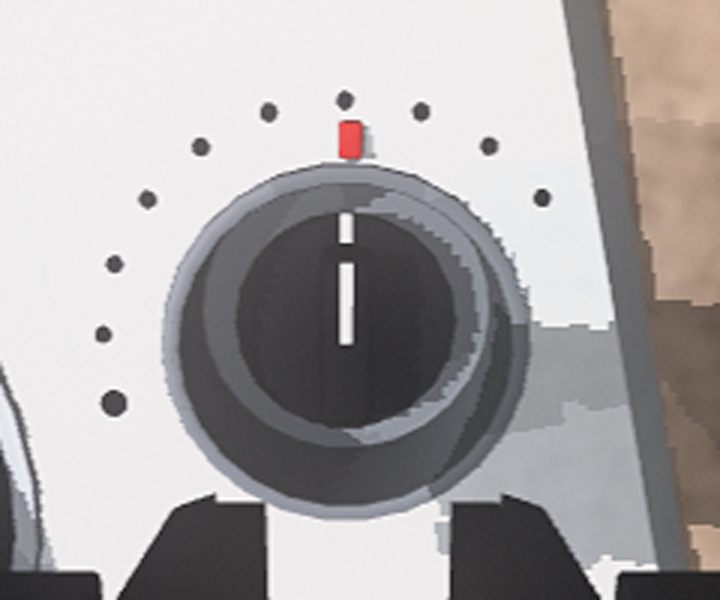

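The pointer stands vertical at column 346 while the tab's centre is at ~(350.5,140): nearly aligned, the tab slightly further clockwise. I'll work out the difference.

Run:
```python
from h import *
from scipy.optimize import least_squares
f="pics/w5.png";px=lambda u,v:(200+u/3,120+v/3)
dots=[(114,403),(103,334),(115,264),(148,199),(201,147),(269,112),(345,100),(421,111),(489,146),(542,198)]
F=frame(2.3);n=F[:,2];w=np.array([.463,-.1483,.071])
H=lambda p,h:(F.T@(hit(f,*px(*p),n,w+h*n)-w))[:2]
D=np.array([H(d,0) for d in dots]);th=.2984*np.arange(10)
r=least_squares(lambda q:(D-np.c_[q[0]+q[3]*np.cos(th+q[2]),q[1]-q[3]*np.sin(th+q[2])]).ravel(),[0,0,0,.06]);print(r.x.round(4),np.abs(r.fun).max())
A=lambda p,h:np.arctan2(-(H(p,h)-r.x[:2])[1],(H(p,h)-r.x[:2])[0])-r.x[2]
print("tab",A((350.5,139),.005),"tip",A((346,214),-.026))
d=H((346,265),-.002)-H((346,344),-.002);print("line",np.arctan2(-d[1],d[0])-r.x[2], "c",H((346.5,341),.003)-r.x[:2])
a=cv2.imread("pics/w5.png")
# red tab centroid
hsv=cv2.cvtColor(a,cv2.COLOR_BGR2HSV);m=((hsv[...,0]<8)|(hsv[...,0]>172))&(hsv[...,1]>120)&(hsv[...,2]>80);m[:150]=0;m[180:]=0;m[:,:300]=0;m[:,340:]=0
v,u=np.nonzero(m);print(u.mean(),v.mean(),len(u));print("tab",A(((u.mean()-200)*3+1.5,(v.mean()-120)*3+1.5),.005))
g=a.min(2)
for rr,h in((range(191,200),-.026),(range(208,235),-.002)):
    row=[(np.arange(300,330)@np.clip(g[y,300:330].astype(int)-90,0,None))/max(1,np.clip(g[y,300:330].astype(int)-90,0,None).sum()) for y in rr];print(np.round(row,2))
```

```text
[0.0001 0.0003 0.0029 0.0619] 0.00022913627009327545
tab 1.8127325325065473 tip 1.7958369311794669
line 1.7973727788474962 c [-0.00064446 -0.00323046]
316.25274725274727 166.0879120879121 91
tab 1.811711010569733
[312.83 314.19 314.63 314.9  314.9  314.9  314.9  314.9  314.9 ]
[315.06 315.06 315.06 315.06 315.07 315.07 315.07 315.07 315.06 315.06
 315.06 315.06 315.06 315.06 314.89 314.89 314.9  314.9  314.89 314.89
 314.9  314.89 314.89 314.89 314.89 314.9  314.78]
```

```bash
python3 -c "
from h import *
print(manip.hand_in())"
```

```text
the job is handed in; nothing more can be done
None
```

The job is handed in, result not reported: I pushed the dial in, turned it clockwise to about 1.80 rad and let it spring out; the last picture puts the pointer about 0.015 rad short of the red tab (about 1.81). The arm ended clear of everything at about 10.4 s; I did not re-check the pot, tin and mug by picture.

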